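Point out the oversize book and its tray

ROBOT

A 7-joint arm with a two-finger parallel gripper is mounted at the origin on the work surface. World frame = base frame: x ahead of the robot, y to its left, z up, the work surface at z = 0. Lengths are in m, angles in rad, forces in N, time in s.
With the tool pointing down it reaches from about 0.425 to 1.025 m from the base axis. Payload 3.6 kg.
Tool frame: the origin (TCP) lies between the finger pads; the fingertips stand 11 mm ahead of it and the grasp point (between the pads) lies 8 mm behind it; z points along the fingers, y is the line along which they close (so a half turn about z gives the same grasp; the last joint's range is limited). The gripper opens to 85 mm and grips with 20 to 120 N. Pads are 22 mm wide; open, the fingers measure 114 mm over their backs; the gripper's body (76 mm by 85 mm) begins 54 mm behind the grasp point. The pads swing forward as they close: fully open they stand 13 mm farther back than shut.
Start: joints at [1.062, 0.591, 0.048, 1.609, -0.033, 0.943, -0.034], TCP at [0.292, -0.664, 0.242] pointing down, gripper open.
Joint ranges: [-2.69, 2.69], [-0.47, 2.24], [-1.27, 1.36], [0.19, 2.51], [-1.53, 4.68], [0.08, 2.07], [-3.09, 3.09]. Speed limits (rad/s): [2.57, 2.57, 3.14, 3.14, 3.14, 3.14, 3.14].

INTERFACE

Orientations are given as [roll, pitch, yaw] about the fixed x, y, z axes, in that order (R = Rz(yaw) Ry(pitch) Rx(roll)).
In Python, from rig import bot gives the robot as it stands. The module is installed in compiled form; this text tells all that it offers. Calls block until the motion is done:
- bot.movep(position, orientation): joint-space move of the TCP to a pose.
- bot.move_linear(position, velocity=0.15, ori=None, f_stop=None): straight line of the TCP; ori=None keeps the orientation; velocity is the mean speed in m/s. With f_stop (N) it stops when the force on the tool has changed by that much, and returns True; else False.
- bot.set_joints(angles): joint-space move.
- bot.command_gripper(opening, grip_force=None): finger opening in m; grip_force is the grip in N (None keeps the last); returns when the fingers have stopped.
- bot.wait(seconds).
- bot.inverse_kinematics(position, orientation): joint angles nearest the present ones, or None.
- bot.get_state(): the state.
- bot.grab_frame(name): name is "scene" or "top" or "wrist"; returns a dict with "frame" (384x512x3 uint8, red, green, blue), "intrinsics" (3x3 intrinsics, pixels), "world_to_cam" (4x4, takes a point from world to camera coordinates). Camera axes: x right, y down, z forward; pixel columns grow to the right and rows downward; lengths in m; the calibration is good to about 2 mm. A picture is of the moment at which its call begins. There is no depth.
A pose or a line that the arm cannot do raises bot.IKError and nothing moves.
- bot.hand_in(): hands the job in; it is judged then, once.
The state is a dict: "time_s": time; "joints": joint angles; "joint_velocities": joint speeds; "joint_torque": joint torques, N m; "eef_pos": TCP position; "tcp_rot": TCP orientation; "ft_force": force on the tool from outside, world axes, zero at the start; "moment": the same for the moment, N m; "opening": finger opening in m; "grasp_force": force on a finger pad.
Only numpy, scipy, OpenCV 4.12 (cv2) and the standard library are available. Lean on these libraries where they do the work, as an engineer would, in place of code of your own. Each camera call takes 0.05 s, during which the arm holds its last target. There are 200 camera calls.

TASK

Show the shelving assistant what goes where by pointing with the fingertips, touching nothing. First point down at the one oversize (tallest) book in the upright row, holding the fingertips two to three centimetres above the middle of its top edge for two full seconds; then point in the same way, just above the rim, at the middle of the empty grey tray, and finish while still pointing there. Travel well above everything, do not come down over any other book or over the tray that has books in it, and leave everything where it is.

Things in the scene. Friction and masses are not known exactly. Their poses are not given: they have to be found in the camera images.
- tall_top (a point): the oversize volume, the one clearly taller than the rest of the row: hardback standing upright in the row, 145 mm deep (its x axis, spine at +x), 36 mm thick (its y axis, along the row), 215 mm tall (z up); this point is the middle of its top edge. Loose, stands freely. Its place in the row of five changes
- short1_top (a point): an ordinary volume: hardback standing upright in the row, 125 mm deep (its x axis, spine at +x), 36 mm thick (its y axis, along the row), 170 mm tall (z up); this point is the middle of its top edge. Loose, stands freely
- short2_top (a point): an ordinary volume: hardback standing upright in the row, 125 mm deep (its x axis, spine at +x), 35 mm thick (its y axis, along the row), 166 mm tall (z up); this point is the middle of its top edge. Loose, stands freely
- short3_top (a point): an ordinary volume: hardback standing upright in the row, 125 mm deep (its x axis, spine at +x), 36 mm thick (its y axis, along the row), 170 mm tall (z up); this point is the middle of its top edge. Loose, stands freely
- short4_top (a point): an ordinary volume: hardback standing upright in the row, 125 mm deep (its x axis, spine at +x), 34 mm thick (its y axis, along the row), 168 mm tall (z up); this point is the middle of its top edge. Loose, stands freely
- empty_tray_mid (a point): the empty tray: open grey steel tray, 200 mm (x) by 150 mm (y), 55 mm high, 3 mm walls and floor, fixed to the desk, open at the top; this point is the middle of its mouth at rim height, z up. Nothing is in it
- full_tray_mid (a point): the tray in use: open grey steel tray, 200 mm (x) by 150 mm (y), 55 mm high, 3 mm walls and floor, fixed to the desk, open at the top; this point is the middle of its mouth at rim height, z up. Two small books lie in it, stacked, and rise 4 mm above the rim. It and the empty tray look the same and may change places
- stand: the book row's stand, fixed: wooden base 170 x 236 mm, 12 mm thick, with a 120 mm high, 3 mm thick steel bookend near each end (112 mm from the middle along y); origin at the middle of its underside; its y axis runs along the row. The five books stand on it at 41 mm pitch
- flat1: lower book lying in the tray in use, 165 x 115 x 30 mm; origin at the middle of its underside
- flat2: upper book lying on it, 150 x 105 x 26 mm; origin at the middle of its underside
- pencup: black empty pen cup, 76 mm across, 100 mm high; origin at the middle of its underside; stands beyond the work
- stamp: wooden hand stamp, base 30 x 60 mm, 82 mm high; origin at the middle of its underside
- tin: flat steel ink-pad tin, 77 x 117 x 20 mm; origin at the middle of its underside
Not all that is in view belongs to the job. What is shaped like the part that bears tall_top but purple is not meant.

How it is judged:
By the outcome, as a careful person would: the job done as asked, in the order asked, and still so for the second after the job is handed in, with the robot touching nothing.
It also fails if it takes over 43 s, if anything falls off the work surface, if the arm or the gripper's body presses on something with over 40 N, if the wrist force passes 120 N, or if a joint passes its speed limit or range.

## Working session

There is one attempt and no reset: what is moved stays moved. The work goes in short steps, each a Python script; the robot and the scene stay as the last script left them, time stands still between calls to the robot, and variables do not carry over. Pictures are saved under pics/ and viewed, at most 10 in all, crops included, and the job is handed in when it is done.

```bash
mkdir -p pics; python3 - <<'E'
from rig import bot
import cv2,numpy as np,pickle
for n in("top","scene"):
    f=bot.grab_frame(n); pickle.dump(f,open(n+'.pkl','wb'))
    cv2.imwrite(f'pics/{n}.png',cv2.resize(f['frame'][:,:,::-1],(768,576),interpolation=cv2.INTER_CUBIC))
    M=f['world_to_cam'];print(n,f['intrinsics'][0],f['intrinsics'][1],(-M[:3,:3].T@M[:3,3]).round(3))
s=bot.get_state();print(s['time_s'],s['eef_pos'],s['tcp_rot'],s['opening'])
E
```

```text
top [393.45856084   0.         256.40216035] [  0.         393.45856084 183.26098649] [0.443 0.076 1.181]
scene [372.81890735   0.         250.53233836] [  0.         372.81890735 192.39688486] [1.176 0.644 0.774]
0.1 [ 0.29188672 -0.6628296   0.24122597] [-3.13946081e+00  1.13148520e-04  4.14879208e-01] 0.08548362453485384
```

View pics/top.png

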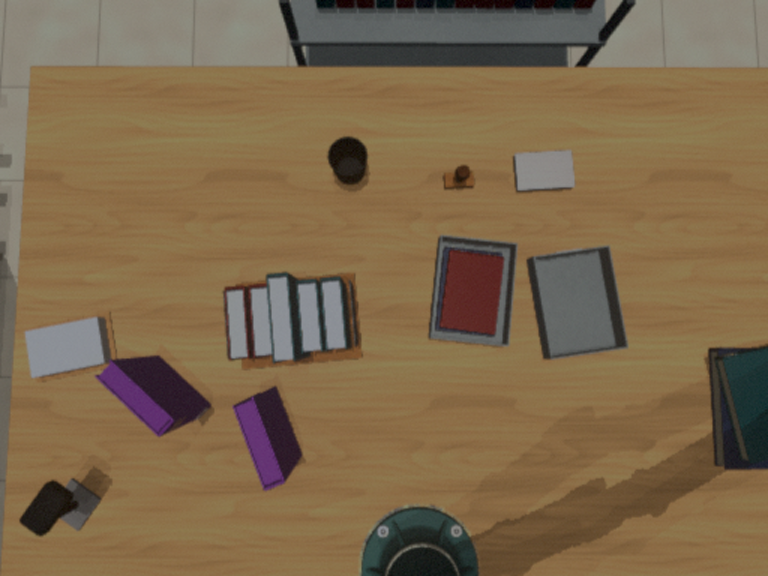

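View pics/scene.png

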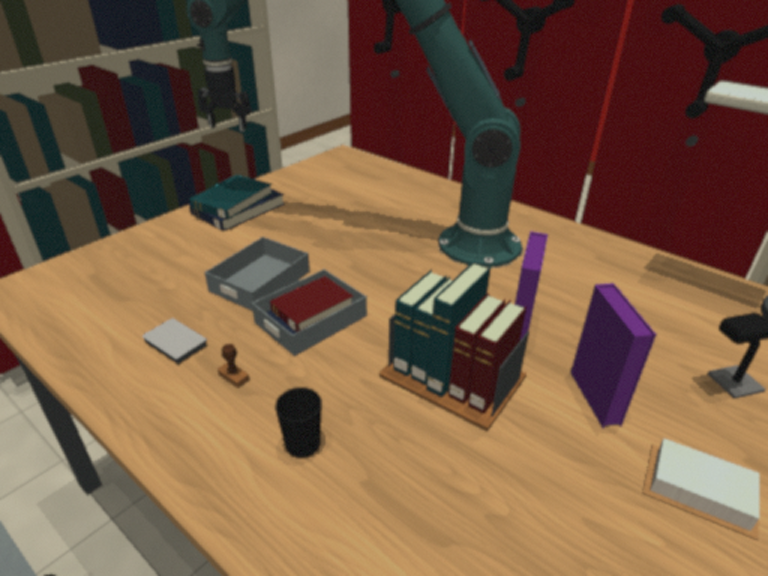

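The top view shows the row of five at (225–355, 275–360). Candidates for the tall book:
- Row books with tops at (237,322), (260,320), (282,317), (309,315) and (334,313).
- Purple decoys at (140,398) and (260,440), which are excluded.

I choose (282,317): its top is the longest, and the scene view shows the middle book standing tallest. The tray at (578,302) is empty, and the one at (473,290) holds books. Next is a close crop to check.

```bash
python3 - <<'E'
import cv2,numpy as np,pickle
f=pickle.load(open('top.pkl','rb'));im=f['frame'][:,:,::-1]
a=cv2.resize(im[175:250,145:245],(800,600),interpolation=cv2.INTER_CUBIC)
b=cv2.resize(im[155:245,340:430],(600,600),interpolation=cv2.INTER_CUBIC)
cv2.imwrite('pics/a.png',a);cv2.imwrite('pics/b.png',b)
E
```

```text
(no output)
```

View pics/a.png

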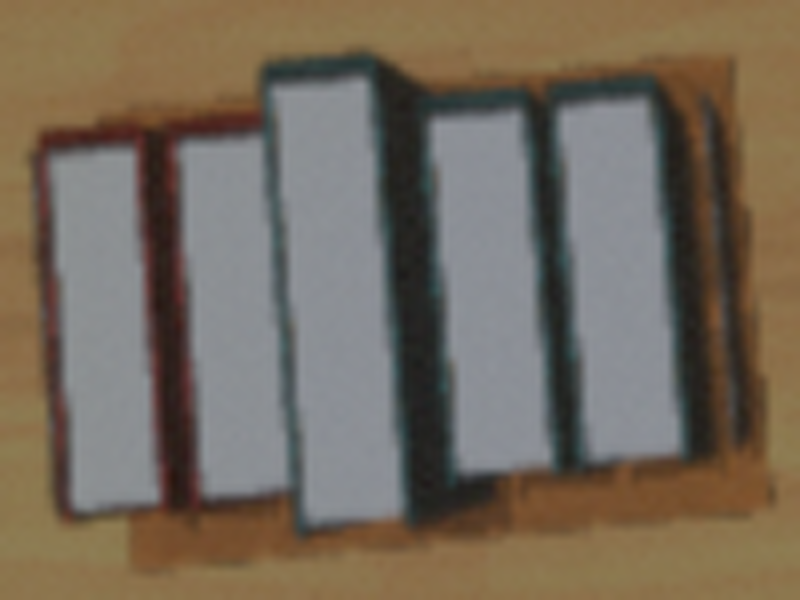

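View pics/b.png

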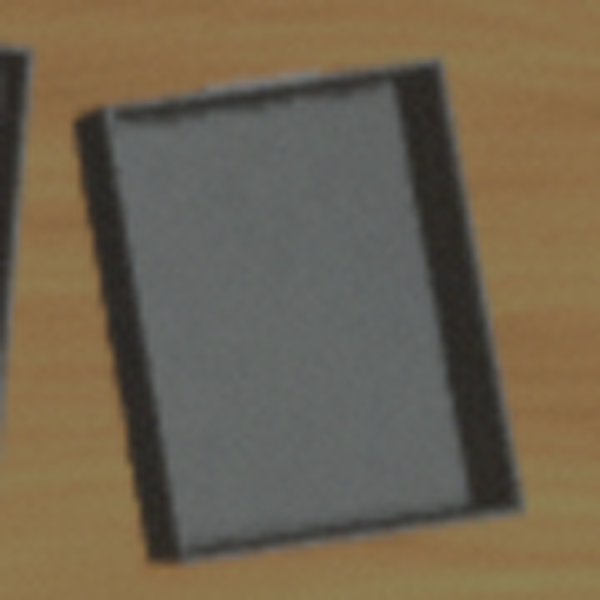

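```bash
cat >meas.py <<'E'
import cv2,numpy as np,pickle
f=pickle.load(open('top.pkl','rb'));K=f['intrinsics'];M=f['world_to_cam'];R,t=M[:3,:3],M[:3,3];C=-R.T@t
def proj(c,s,o,z):
    px=(np.array(c,float)+.5)/s-.5+o
    d=np.c_[px,np.ones(len(px))]@np.linalg.inv(K).T@R
    return C+d*((z-C[2])/d[:,2])[:,None]
book=proj([(264,66),(376,58),(409,524),(299,533)],8,(145,175),.227)
tray=proj([(103,108),(440,60),(522,510),(180,560)],600/90,(340,155),.055)
E
python3 - <<'E'
from meas import *
from rig import bot
for n,q in(('book',book),('tray',tray)):
    e=np.roll(q,-1,0)-q; a=q[0]+q[1]-q[2]-q[3]
    print(n,q.mean(0).round(4),np.linalg.norm(e,axis=1).round(4),'yaw',np.arctan2(a[1],a[0]).round(3))
g=pickle.load(open('scene.pkl','rb'));im=g['frame'][:,:,::-1].copy();M2=g['world_to_cam']
for q in(book,tray):
    q=np.vstack([q,q.mean(0)]);u,_=cv2.projectPoints(q,cv2.Rodrigues(M2[:3,:3])[0],M2[:3,3],g['intrinsics'],None)
    print(u.reshape(-1,2).round(1).tolist())
    for p in u.reshape(-1,2):cv2.circle(im,tuple(int(round(v)) for v in p),1,(0,0,255),-1)
cv2.imwrite('pics/chk.png',cv2.resize(im[140:290,130:360],(800,522),interpolation=cv2.INTER_CUBIC))
b,tr=book.mean(0),tray.mean(0)
for p,yaws in((b,0),(tr,0)):
  for yaw in np.arange(-3.1,3.2,.4):
    for z in(.037,.25):
      j=bot.inverse_kinematics([p[0],p[1],p[2]+z],[np.pi,0,yaw]); print(round(yaw,2),z,None if j is None else np.round(j,2))
E
```

```text
book [0.4704 0.2355 0.227 ] [0.034  0.1409 0.033  0.1412] yaw 0.087
tray [ 0.5039 -0.3076  0.055 ] [0.149  0.1964 0.1488 0.1963] yaw 0.14
[[300.2, 202.7], [288.5, 197.8], [315.2, 173.6], [326.0, 177.5], [308.1, 187.3]]
[[167.8, 194.4], [136.1, 180.8], [174.5, 157.4], [204.8, 168.5], [171.4, 174.5]]
-3.1 0.037 [ 0.31  0.58 -1.22  2.    0.65  1.02  0.39]
-3.1 0.25 [ 0.38  0.28 -1.17  1.71  0.27  1.33  0.77]
-2.7 0.037 [ 0.12  0.44 -0.88  2.01  0.43  0.9   1.01]
-2.7 0.25 [ 0.32  0.25 -1.07  1.71  0.23  1.31  1.21]
-2.3 0.037 [ 0.23  0.5  -1.07  2.    0.55  0.95  1.3 ]
-2.3 0.25 [ 0.32  0.25 -1.07  1.71  0.23  1.31  1.61]
-1.9 0.037 [ 0.23  0.5  -1.07  2.    0.55  0.95  1.7 ]
-1.9 0.25 [ 0.32  0.25 -1.07  1.71  0.23  1.31  2.01]
-1.5 0.037 [ 0.23  0.5  -1.07  2.    0.55  0.95  2.1 ]
-1.5 0.25 [ 0.32  0.25 -1.07  1.71  0.23  1.31  2.41]
-1.1 0.037 [-1.36  0.58  1.19  2.06 -0.67  0.96 -2.47]
-1.1 0.25 [ 0.32  0.25 -1.07  1.71  0.23  1.31  2.81]
-0.7 0.037 [-0.28  0.33 -0.34  2.02  0.15  0.81 -2.98]
-0.7 0.25 [ 0.11  0.19 -0.78  1.72  0.14  1.29 -2.97]
-0.3 0.037 [-0.24  0.34 -0.39  2.02  
[... 1955 characters left out ...]
0.58]
0.5 0.25 [ 0.48  0.35 -0.02  1.86  0.01  0.93 -0.61]
0.9 0.037 [ 0.51  0.63 -0.06  2.01  0.07  0.5  -0.27]
0.9 0.25 [ 0.56  0.36 -0.12  1.85  0.05  0.94 -0.25]
1.3 0.037 [ 0.57  0.63 -0.13  2.01  0.16  0.51  0.05]
1.3 0.25 [ 0.64  0.36 -0.23  1.85  0.1   0.94  0.1 ]
1.7 0.037 [ 0.62  0.64 -0.21  2.01  0.25  0.52  0.36]
1.7 0.25 [ 0.72  0.37 -0.33  1.85  0.14  0.95  0.46]
2.1 0.037 [ 0.69  0.65 -0.3   2.01  0.36  0.54  0.66]
2.1 0.25 [ 0.8   0.38 -0.43  1.84  0.19  0.96  0.81]
2.5 0.037 [ 0.76  0.66 -0.41  2.    0.47  0.57  0.96]
2.5 0.25 [ 0.87  0.4  -0.54  1.84  0.24  0.97  1.16]
2.9 0.037 [ 0.82  0.68 -0.5   2.    0.56  0.6   1.28]
2.9 0.25 [ 0.95  0.42 -0.65  1.84  0.3   0.99  1.5 ]
```

View pics/chk.png

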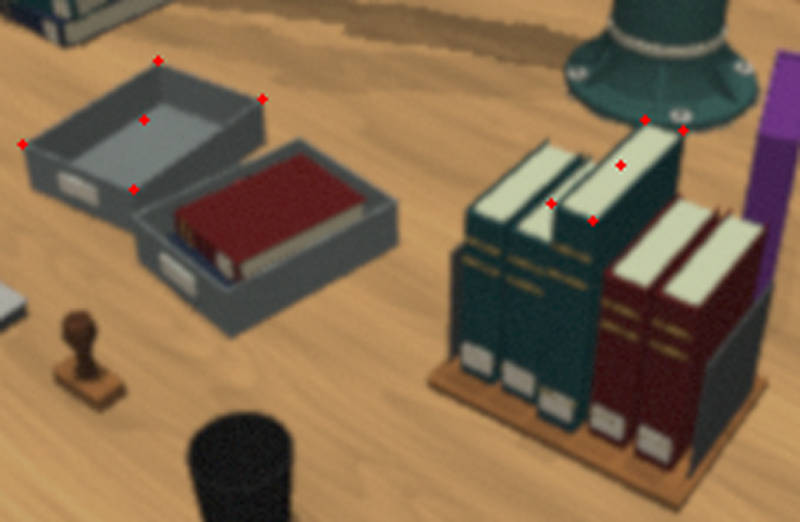

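The tall book and the empty tray are confirmed. Measured sizes of 34×141 mm and 149×196 mm agree with those given. The scene view reprojects with an offset of about 1 px, which the calibration tolerance explains. Next: close the fingers, rise, go over the book, and come down part-way to check.

```bash
python3 - <<'E'
from meas import *
from rig import bot
b=book.mean(0);o=[np.pi,0,.4]
p=bot.get_state()['eef_pos']
bot.move_linear([p[0],p[1],.45],velocity=.2)
bot.command_gripper(0.0)
bot.movep([b[0],b[1],.45],o)
bot.move_linear([b[0],b[1],.30],velocity=.12)
bot.wait(.3)
s=bot.get_state();print(s['time_s'],s['eef_pos'],s['tcp_rot'],s['opening'])
a=bot.grab_frame('scene');c=bot.grab_frame('wrist')
pickle.dump((a,c),open('h.pkl','wb'))
M=a['world_to_cam'];K=a['intrinsics']
for dz in(0,-.011,-.024):
    q=M[:3,:3]@(s['eef_pos']+np.array([0,0,dz]))+M[:3,3];q=K@q;print((q[:2]/q[2]-[240,110])*5)
A=cv2.resize(a['frame'][110:230,240:360],(600,600),interpolation=cv2.INTER_CUBIC)
cv2.imwrite('pics/h1.png',A[:,:,::-1]);cv2.imwrite('pics/h2.png',c['frame'][:,:,::-1])
E
```

```text
6.9583 [0.47053631 0.23551003 0.30030608] [ 3.14150876e+00 -6.15132025e-04  3.99853210e-01] 0.00043756881778830197
[353.99045313 264.88061905]
[351.84012228 283.81924495]
[349.3360908  305.87302119]
```

View pics/h1.png

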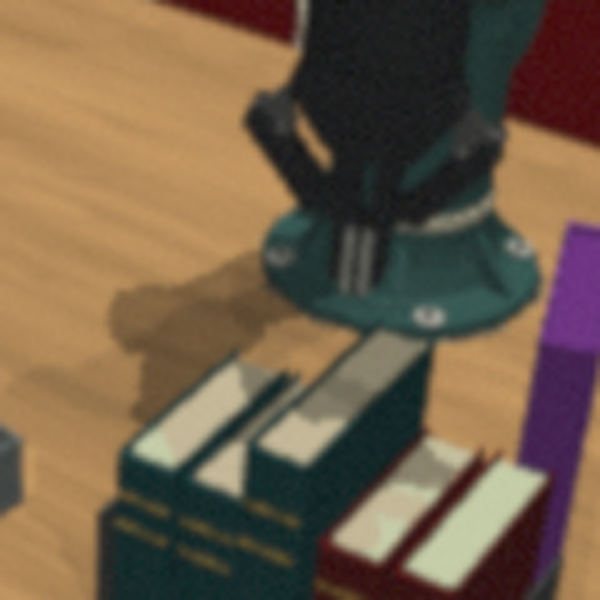

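View pics/h2.png

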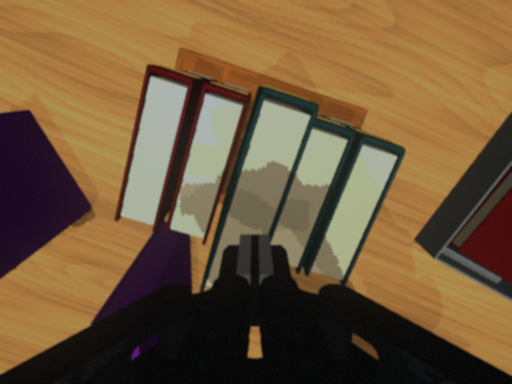

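The scene crop puts the fingertips at (355,292). Dropped 62 mm, that lands at about (343,399), against a book-top middle of about (344,395). So the aim and the 11 mm tip length are both right, and I can proceed.

```bash
python3 - <<'E'
from meas import *
from rig import bot
b,t=book.mean(0),tray.mean(0);o=[np.pi,0,.4]
def show(n):
    s=bot.get_state();print(n,s['time_s'],np.round(s['eef_pos'],4),np.round(s['ft_force'],1))
bot.move_linear([b[0],b[1],.263],velocity=.08); show('book')
bot.wait(3); show('held')
bot.move_linear([b[0],b[1],.45],velocity=.15)
bot.movep([t[0],t[1],.45],o)
bot.move_linear([t[0],t[1],.15],velocity=.15)
bot.move_linear([t[0],t[1],.091],velocity=.08)
bot.wait(2.5); show('tray')
a=bot.grab_frame('scene')
cv2.imwrite('pics/t.png',cv2.resize(a['frame'][100:250,100:300],(800,600),interpolation=cv2.INTER_CUBIC)[:,:,::-1])
E
```

```text
book 7.675 [0.4702 0.2356 0.2626] [0.2 0.1 0.8]
held 10.675 [0.4704 0.2354 0.263 ] [ 0.5  0.8 -0.2]
tray 19.5833 [ 0.504  -0.3076  0.091 ] [ 0.5 -0.9 -0.6]
```

View pics/t.png

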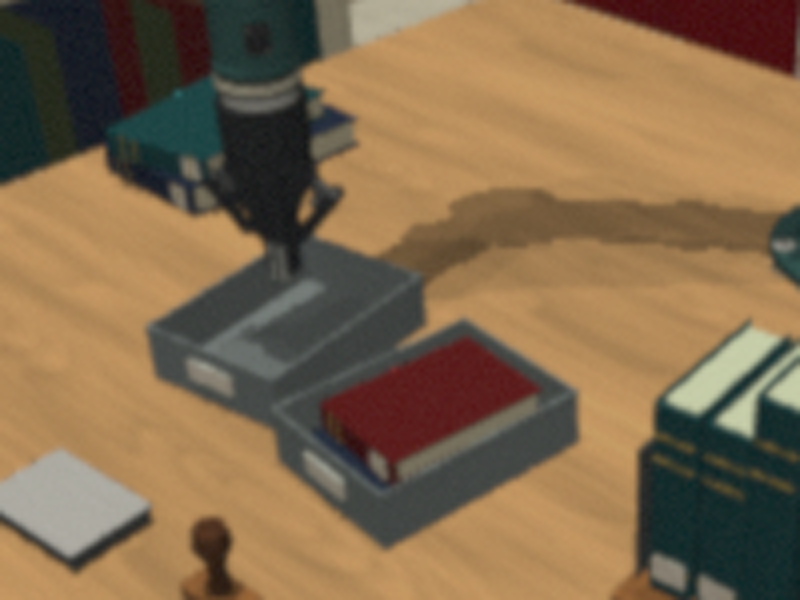

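The fingertips at (285,278) are just above the middle of the empty tray's mouth, which is at about (287,303). Nothing was touched or moved.

```bash
python3 -c "
from rig import bot
print(bot.hand_in())"
```

```text
the job is handed in; nothing more can be done
None
```

The job is handed in: the closed fingertips held about 25 mm above the tall book's top edge for 3 s, then stopped about 25 mm above the middle of the empty tray's rim and stayed there, at about 20 s of the 43 s allowed, with no sign of contact in the forces or pictures.

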